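Lay the thru-axles on their V-block rests

ROBOT

A 6-joint arm with a two-finger parallel gripper is mounted at the origin on a cart in front of the work surface, level with it; the furniture and walls round the work are solid. World frame = base frame: x ahead of the robot, y to its left, z up, the work surface at z = 0. Lengths are in m, angles in rad, forces in N, time in s.
With the tool pointing down it reaches from about 0.425 to 0.925 m from the base axis. Payload 12.5 kg.
Tool frame: the origin (TCP) lies at the very end of the fingers, on their centre line; the grasp point (between the pads) lies 19 mm behind it; y points along the fingers, x is the direction in which the jaws open and shut, and the axes are right-handed (so a half turn about y gives the same grasp; the last joint's range is limited). The gripper opens to 85 mm and grips with 20 to 120 N. Pads are 22 mm wide; open, the fingers measure 114 mm over their backs; the gripper's body (76 mm by 85 mm) begins 54 mm behind the grasp point. The pads swing forward as they close: fully open they stand 13 mm farther back than shut.
Start: joints at [-1.429, 0.491, 1.559, -0, 1.092, -0.106], TCP at [0.153, -0.606, 0.231] pointing down, gripper open.
Joint ranges: [-3.1, 3.1], [-0.84, 2.19], [0.05, 2.79], [-1.13, 4.28], [0.06, 2.93], [-2.69, 2.69]. Speed limits (rad/s): [2.22, 2.22, 2.79, 3.14, 3.14, 3.14].

INTERFACE

Orientations are given as a rotation vector (axis times angle).
In Python, from plant import * gives the robot as it stands.
- The arm moves only by the tool move_arm, never from a script. Its argument "rows" is a list of rows, each an object with "gripper": the finger opening in cm, from 0 to 8.54; "linear": the shift along the tool's x, y, z in cm, a list of three; "spin": the turn about the tool's y in rad. In form: [{"gripper": gripper, "linear": [dx, dy, dz], "spin": spin}, ...]. A call has exactly 10 rows; each row shifts and turns the commanded pose from where the row before left it, along the tool's axes as they then stand; what a row does not reach is not made up. A row lasts 1/12 s, in which the tool goes at most 41.7 mm and 7.16 degrees, less where a joint would pass 70% of its speed; a pose out of reach is approached as far as the arm can. A call with a gripper value outside its range is refused whole. The fingers move at their own pace and stop on an object; "squeeze" is the grip in N (left out, the last holds). Time passes only in rows, so rows that do not move let the fingers close, or fill a call up. It gives the time, the measured TCP pose, the force and the opening at its end, in the units of the state.
- state(): the state, without advancing time (a new reading comes with each control period).
- get_image(name): name is "side" or "top" or "wrist"; returns a dict with "img" (384x512x3 uint8, blue, green, red), "K" (3x3 intrinsics, pixels), "R" (3x3) and "t" (3): a world point X has camera coordinates R X + t; the wrist camera has in their place "tool_from_camera" (4x4, takes a point from camera to tool coordinates, whose origin is the TCP and whose axes are the tool frame's). Camera axes: x right, y down, z forward; pixel columns grow to the right and rows downward; lengths in m; the calibration is good to about 2 mm. The wrist camera is an equidistant fisheye: a pixel r from the principal point sees the ray r / f radians off the axis. A picture is of the moment at which its call begins: read the wrist's pose just before it. There is no depth.
- finish_job(): hands the job in, once; it reports no verdict.
The state is a dict: "time": time; "joints": joint angles; "dq": joint speeds; "effort": joint torques, N m; "tool_pos": TCP position; "orientation": TCP orientation; "force": force on the tool from outside, world axes, zero at the start; "ft_torque": the same for the moment, N m; "grip_width": opening from 0.0 (shut) to 1.0 (fully open).
Only numpy, scipy, OpenCV 4.12 (cv2) and the standard library are available. Lean on these libraries where they do the work, as an engineer would, in place of code of your own. Each camera call takes 0.05 s, during which the arm holds its last target. There are 200 camera calls.

TASK

Lift the three round thru-axles out of their U brackets and lay each, centred and seated in both Vs, on the V-block rest that is as long as it is: the short axle on the short rest, the medium on the medium, the long on the long; either way round will do. Leave the dark bottom-bracket spindle with the square ends where it lies.

Things in the scene. Friction and masses are not known exactly. Their poses are not given: they have to be found in the camera images.
- axle_short_mid (a point): short thru-axle: plain round silver rod, 15 mm thick, 100 mm long, dark thread at its +x end. Point: its middle, on its axis; x along the rod. At first it lies in a fixed cradle (8 mm plate): two black open-topped U brackets, slots 22 mm wide, 54 mm free between them; its axis is 38 mm above the worktop and the arms end at 60 mm, so lift it 30 mm to clear.
- axle_medium_mid (a point): medium thru-axle: plain round silver rod, 15 mm thick, 130 mm long, dark thread at its +x end. Point: its middle, on its axis; x along the rod. At first it lies in a fixed cradle (8 mm plate): two black open-topped U brackets, slots 22 mm wide, 54 mm free between them; its axis is 38 mm above the worktop and the arms end at 60 mm, so lift it 30 mm to clear.
- axle_long_mid (a point): long thru-axle: plain round silver rod, 15 mm thick, 160 mm long, dark thread at its +x end. Point: its middle, on its axis; x along the rod. At first it lies in a fixed cradle (8 mm plate): two black open-topped U brackets, slots 22 mm wide, 54 mm free between them; its axis is 38 mm above the worktop and the arms end at 60 mm, so lift it 30 mm to clear.
- rest_short_seat (a point): Fixed rest for the short axle: light wooden plate 100 x 60 x 8 mm with a steel 90 degree V-block (V 42 mm wide at the top, rims 49 mm above the worktop) at each end, 64 mm free between the blocks. Point: where the middle of a seated axle lies, half-way along, 38 mm above the worktop; x along the rest, z up.
- rest_medium_seat (a point): Fixed rest for the medium axle: light wooden plate 130 x 60 x 8 mm with a steel 90 degree V-block (V 42 mm wide at the top, rims 49 mm above the worktop) at each end, 94 mm free between the blocks. Point: where the middle of a seated axle lies, half-way along, 38 mm above the worktop; x along the rest, z up.
- rest_long_seat (a point): Fixed rest for the long axle: light wooden plate 160 x 60 x 8 mm with a steel 90 degree V-block (V 42 mm wide at the top, rims 49 mm above the worktop) at each end, 124 mm free between the blocks. Point: where the middle of a seated axle lies, half-way along, 38 mm above the worktop; x along the rest, z up.
- spindle_mid (a point): bottom-bracket spindle, not to be moved: dark shaft 120 mm long with a fat middle (23 mm thick, 44 mm long) and bright square ends; in a cradle like the axles'. Point: its middle, on its axis; x along it.
Not all that is in view belongs to the job. Leave any yellow look-alike of the part that bears rest_short_seat alone.

How it is judged:
At the end, for the whole second after the job is handed in: Each axle lies in both Vs of the rest of its own length: its middle within 12 mm of the rest's middle and within 4 mm of the seated height, parallel to the rest within 0.08 rad, at rest; the spindle's middle is within 15 mm of where it lay (horizontal distance between axle_short_mid and rest_short_seat below 0.012 m and z of axle_short_mid in the frame of rest_short_seat between -0.004 and 0.004 m and angle between the x axis of axle_short_mid and the x axis of rest_short_seat, either way round below 0.08 rad and linear speed of each of axle_short, axle_medium, axle_long below 0.02 m/s and horizontal distance between axle_medium_mid and rest_medium_seat below 0.012 m and z of axle_medium_mid in the frame of rest_medium_seat between -0.004 and 0.004 m and angle between the x axis of axle_medium_mid and the x axis of rest_medium_seat, either way round below 0.08 rad and horizontal distance between axle_long_mid and rest_long_seat below 0.012 m and z of axle_long_mid in the frame of rest_long_seat between -0.004 and 0.004 m and angle between the x axis of axle_long_mid and the x axis of rest_long_seat, either way round below 0.08 rad and distance of spindle_mid from where it was at the start of the episode below 0.015 m); the robot touches nothing.
It also fails if it takes over 112 s, if anything falls off the work surface, if the arm or the gripper's body presses on something with over 40 N, if the wrist force passes 120 N, or if a joint passes its speed limit or range.

## Working session

There is one attempt and no reset: what is moved stays moved. The work goes in short steps, Python scripts to look and compute and a tool call to move; the robot and the scene stay as the last step left them, time stands still between calls to the robot, and variables do not carry over. Pictures are saved under pics/ and viewed, about 12 in all and at most 16, crops included, and the job is handed in when it is done.

Besides the shell and the picture viewer there is one more tool, called after ">>>" by a JSON object that holds its "api" and its "payload". move_arm: Moves the arm, as the interface text tells. Its arguments: {"type":"object","properties":{"rows":{"type":"array"},"squeeze":{"type":"number"}},"required":["rows"]}

```bash
mkdir -p pics; ls; python3 - <<'E'
from plant import *
import cv2,numpy as np
s=state();print({k:np.round(v,4) for k,v in s.items()})
for n in("top","side","wrist"):
    d=get_image(n);cv2.imwrite(f"pics/{n}0.png",d["img"]);print(n,{k:np.round(v,4).tolist() for k,v in d.items() if k!="img"})
    np.savez(f"pics/{n}0.npz",**d)
a=cv2.imread("pics/top0.png");cv2.imwrite("pics/top0b.png",cv2.resize(a,(800,600),interpolation=cv2.INTER_CUBIC))
E
```

```text
pics
{'time': np.float64(0.0), 'joints': array([-1.4286,  0.4915,  1.5595,  0.    ,  1.0917, -0.1056]), 'dq': array([ 0.0011, -0.0005, -0.0003, -0.0003, -0.0011, -0.0012]), 'effort': array([-2.40000e-03, -6.18461e+01, -2.61598e+01, -1.00000e-04,
        4.00000e-03, -0.00000e+00]), 'tool_pos': array([ 0.1533, -0.6057,  0.2307]), 'orientation': array([-1.3155,  1.0253, -1.024 ]), 'force': array([-0.5611, -1.0623,  0.491 ]), 'ft_torque': array([ 0.0128, -0.0258,  0.012 ]), 'grip_width': np.float64(1.0001)}
top {'K': [[396.8397, 0.0, 261.404], [0.0, 396.8397, 193.6576], [0.0, 0.0, 1.0]], 'R': [[-0.0236, -0.9996, -0.0168], [-0.9866, 0.026, -0.1612], [0.1616, 0.0128, -0.9868]], 't': [0.1879, 0.5409, 1.174]}
side {'K': [[399.6018, 0.0, 249.0933], [0.0, 399.6018, 191.349], [0.0, 0.0, 1.0]], 'R': [[-0.92, -0.3918, 0.0022], [-0.2293, 0.5339, -0.8139], [0.3177, -0.7493, -0.5811]], 't': [0.5507, 0.0895, 1.5052]}
wrist {'K': [[297.3186, 0.0, 257.7109], [0.0, 297.3186, 187.5289], [0.0, 0.0, 1.0]], 'tool_from_camera': [[1.0, -0.0002, -0.0003, -0.0008], [0.0002, -0.3255, 0.9455, -0.1437], [-0.0003, -0.9455, -0.3255, 0.0828], [0.0, 0.0, 0.0, 1.0]]}
```

View pics/top0b.png

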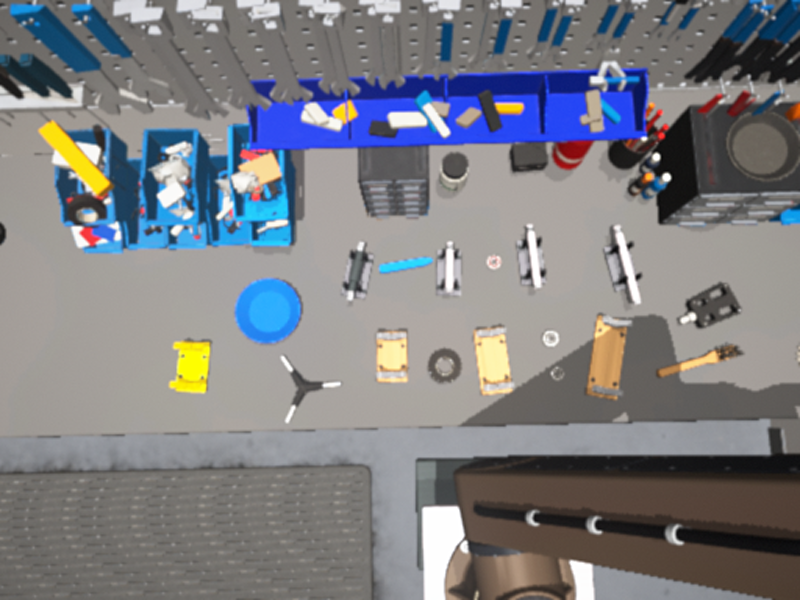

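View pics/side0.png

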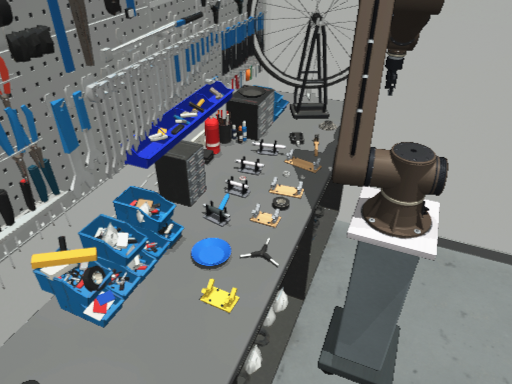

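The top view shows, in 800x600 pixels:
- **Spindle:** (357,270)
- **Axles:** short (449,268), medium (531,257), long (623,264)
- **Rests:** short (392,356), medium (493,360), long (607,356)
- **Yellow decoy:** (190,366)

The side view agrees. I'll zoom in on the work area next.

```bash
python3 - <<'E'
import cv2
a=cv2.imread("pics/top0.png")[138:262,212:418]
a=cv2.resize(a,None,fx=3.88,fy=3.88,interpolation=cv2.INTER_CUBIC);print(a.shape)
cv2.imwrite("pics/crop0.png",a)
E
```

```text
(481, 799, 3)
```

View pics/crop0.png

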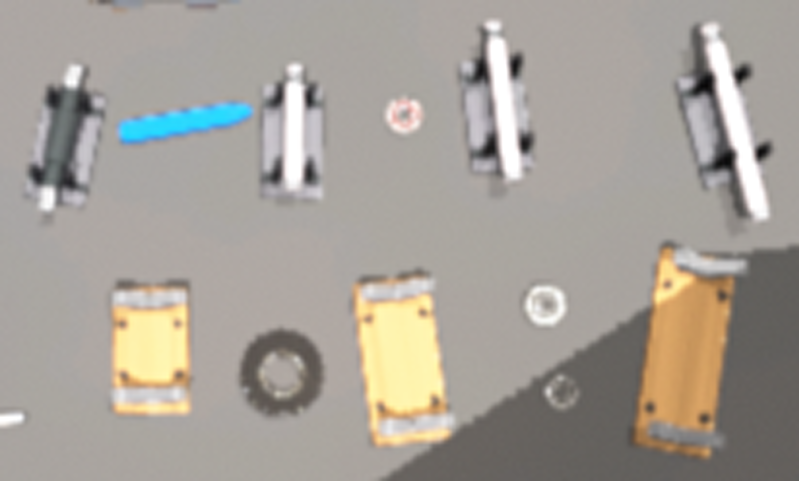

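```bash
cat > h.py <<'E'
import numpy as np,cv2
from scipy.spatial.transform import Rotation as Ro
def back(d,uv,z):
    uv=np.atleast_2d(uv).astype(float)
    r=np.c_[uv,np.ones(len(uv))]@np.linalg.inv(d["K"]).T@d["R"]
    c=-d["R"].T@d["t"]
    return c+r*((z-c[2])/r[:,2])[:,None]
def wback(d,s,uv,z):
    uv=np.atleast_2d(uv).astype(float);K=d["K"]
    p=(uv-[K[0,2],K[1,2]])/K[0,0];th=np.linalg.norm(p,axis=1)
    r=np.c_[p*(np.sin(th)/th)[:,None],np.cos(th)]
    T=d["tool_from_camera"];R=Ro.from_rotvec(s["orientation"]).as_matrix()
    r=r@(R@T[:3,:3]).T;c=np.array(s["tool_pos"])+R@T[:3,3]
    return c+r*((z-c[2])/r[:,2])[:,None]
E
python3 - <<'E'
from h import *
d=np.load("pics/top0.npz");o=np.array([212,138])
f=lambda p:(np.array(p)+.5)/3.88+o-.5
for n,e in dict(short=[(293,190),(294,66)],med=[(514,180),(492,22)],long=[(761,218),(709,26)],spin=[(46,208),(75,68)]).items():
    P=back(d,f(e),.042);v=P[1]-P[0];print(n,P.mean(0).round(4),"len",np.linalg.norm(v).round(4),"yaw",np.arctan2(v[1],v[0]).round(3))
for n,e in dict(short=[(112,284),(189,283),(189,413),(112,413)],med=[(354,283),(430,272),(450,437),(374,445)],long=[(664,242),(737,252),(708,457),(634,445)]).items():
    P=back(d,f(e),.008);v=P[0]+P[1]-P[2]-P[3];print("rest",n,P.mean(0).round(4),"len",(np.linalg.norm(v)/2).round(4),np.linalg.norm(P[0]-P[1]).round(3),"yaw",np.arctan2(v[1],v[0]).round(3))
from plant import state
print(Ro.from_rotvec(state()["orientation"]).as_matrix().round(3))
E
```

```text
short [0.6168 0.0923 0.042 ] len 0.1016 yaw -0.042
med [ 0.6345 -0.0761  0.042 ] len 0.1307 yaw 0.079
long [ 0.6125 -0.2594  0.042 ] len 0.1602 yaw 0.18
spin [0.6138 0.2792 0.042 ] len 0.1167 yaw -0.211
rest short [0.446  0.2117 0.008 ] len 0.1043 0.063 yaw -0.019
rest med [0.4324 0.01   0.008 ] len 0.1317 0.062 yaw 0.076
rest long [ 0.4352 -0.2174  0.008 ] len 0.1664 0.059 yaw -0.217
[[ 0.245 -0.     0.969]
 [-0.969  0.001  0.245]
 [-0.001 -1.     0.   ]]
```

Measured lengths agree with the given ones (100/130/160 mm). I'll take the long axle first, starting with a hover for a close look.

```bash
cat >> h.py <<'E'
def plan(x,y,z,yaw):
    from plant import state
    s=state();R=Ro.from_rotvec(s["orientation"]).as_matrix();p=np.array(s["tool_pos"])
    d=R.T@(np.array([x,y,z])-p)*100
    cy=np.arctan2(R[1,2],R[0,2]);sp=(cy-yaw+np.pi/2)%np.pi-np.pi/2
    print("t",round(float(s["time"]),2),"p",p.round(4),"yaw",cy.round(3),"F",np.round(s["force"],1),"g",np.round(s["grip_width"]*8.54,2),"| lin cm",d.round(2),"spin",sp.round(3),"down",R[:,1].round(3))
E
python3 -c "
from h import *
plan(.6125,-.2594,.15,.18)"
```

```text
t 0.15 p [ 0.1533 -0.6058  0.2309] yaw 0.248 F [ 0.1 -0.4 -0.9] g 8.53 | lin cm [-22.31   8.11  53.01] spin 0.068 down [-0.     0.001 -1.   ]
```

>>> {"api": "move_arm", "payload": {"rows": [{"gripper": 5,"linear": [-1.2,0.4,2.9],"spin": 0},{"gripper": 5,"linear": [-1.2,0.4,2.9],"spin": 0},{"gripper": 5,"linear": [-1.2,0.4,2.9],"spin": 0},{"gripper": 5,"linear": [-1.2,0.4,2.9],"spin": 0},{"gripper": 5,"linear": [-1.2,0.4,2.9],"spin": 0},{"gripper": 5,"linear": [-1.2,0.4,2.9],"spin": 0},{"gripper": 5,"linear": [-1.2,0.4,2.9],"spin": 0},{"gripper": 5,"linear": [-1.2,0.4,2.9],"spin": 0},{"gripper": 5,"linear": [-1.2,0.4,2.9],"spin": 0},{"gripper": 5,"linear": [-1.2,0.4,2.9],"spin": 0}], "squeeze": 50}}

```text
time: 0.98
tool_pos: [0.4061, -0.4173, 0.191]
orientation: [-1.316, 1.025, -1.025]
force: [0.9, 0.2, 0.3]
grip_width: 0.589
```

>>> {"api": "move_arm", "payload": {"rows": [{"gripper": 5,"linear": [-1.3,0.5,3.0],"spin": 0},{"gripper": 5,"linear": [-1.3,0.5,3.0],"spin": 0},{"gripper": 5,"linear": [-1.3,0.5,3.0],"spin": 0},{"gripper": 5,"linear": [-1.3,0.5,3.0],"spin": 0},{"gripper": 5,"linear": [-1.3,0.5,3.0],"spin": 0},{"gripper": 5,"linear": [-1.3,0.5,3.0],"spin": 0},{"gripper": 5,"linear": [-1.3,0.5,3.0],"spin": 0},{"gripper": 5,"linear": [-1.2,0.6,3.0],"spin": 0.068},{"gripper": 5,"linear": [0,0,0],"spin": 0},{"gripper": 5,"linear": [0,0,0],"spin": 0}]}}

```text
time: 1.82
tool_pos: [0.6131, -0.2583, 0.1493]
orientation: [-1.29, 1.075, -1.073]
force: [0.0, -1.0, -0.9]
grip_width: 0.589
```

```bash
python3 - <<'E'
from h import *
from plant import *
plan(.6125,-.2594,.019,.18)
s=state();d=get_image("wrist");np.savez("pics/w1.npz",**d,tool_pos=s["tool_pos"],orientation=s["orientation"]);cv2.imwrite("pics/w1.png",d["img"])
E
```

```text
t 1.82 p [ 0.6131 -0.2583  0.1493] yaw 0.182 F [ 0.  -1.  -0.9] g 5.03 | lin cm [ 0.11 13.03 -0.07] spin 0.002 down [-0.001  0.001 -1.   ]
```

View pics/w1.png

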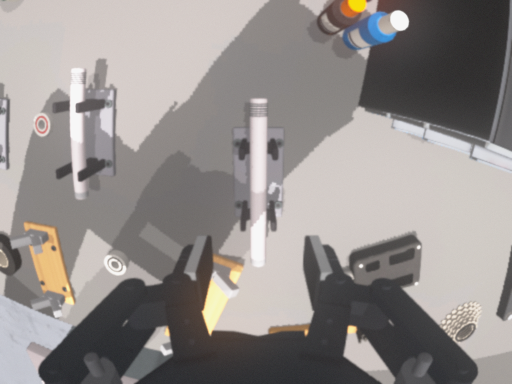

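The long axle runs (259,100) to (260,265) here, centred between the open fingers. The medium one is at (78,70) to (82,197).

```bash
python3 - <<'E'
from h import *
d=np.load("pics/w1.npz")
for e in ([(260,265),(259,100)],[(82,197),(78,70)]):
    P=wback(d,d,e,.040);v=P[1]-P[0];print(P.mean(0).round(4),np.linalg.norm(v).round(4),np.arctan2(v[1],v[0]).round(3))
E
```

```text
[ 0.6062 -0.2604  0.04  ] 0.1608 0.19
[ 0.6292 -0.0759  0.04  ] 0.1281 0.082
```

>>> {"api": "move_arm", "payload": {"rows": [{"gripper": 5,"linear": [0.1,2,-0.4],"spin": -0.005},{"gripper": 5,"linear": [0,2,0],"spin": 0},{"gripper": 5,"linear": [0,2,0],"spin": 0},{"gripper": 5,"linear": [0,2,0],"spin": 0},{"gripper": 5,"linear": [0,2,0],"spin": 0},{"gripper": 5,"linear": [0,1.5,0],"spin": 0},{"gripper": 5,"linear": [0,1.0,0],"spin": 0},{"gripper": 5,"linear": [0,0.5,0],"spin": 0},{"gripper": 5,"linear": [0,0,0],"spin": 0},{"gripper": 3,"linear": [0,0,0],"spin": 0}]}}

```text
time: 2.7
tool_pos: [0.6087, -0.262, 0.021]
orientation: [-1.291, 1.072, -1.073]
force: [0.6, 0.4, 0.4]
grip_width: 0.461
```

>>> {"api": "move_arm", "payload": {"rows": [{"gripper": 1,"linear": [0,0,0],"spin": 0},{"gripper": 1,"linear": [0,0,0],"spin": 0},{"gripper": 1,"linear": [0,0,0],"spin": 0},{"gripper": 1,"linear": [0,0,0],"spin": 0},{"gripper": 1,"linear": [0,0,0],"spin": 0},{"gripper": 1,"linear": [0,0,0],"spin": 0},{"gripper": 1,"linear": [0,0,0],"spin": 0},{"gripper": 1,"linear": [0,0,0],"spin": 0},{"gripper": 1,"linear": [0,0,0],"spin": 0},{"gripper": 1,"linear": [0,0,0],"spin": 0}]}}

```text
time: 3.53
tool_pos: [0.6085, -0.2595, 0.0215]
orientation: [-1.29, 1.073, -1.07]
force: [-2.4, 12.4, 7.2]
grip_width: 0.158
```

>>> {"api": "move_arm", "payload": {"rows": [{"gripper": 1,"linear": [0,-0.5,0],"spin": 0},{"gripper": 1,"linear": [0,-1,0],"spin": 0},{"gripper": 1,"linear": [0,-1,0],"spin": 0},{"gripper": 1,"linear": [0,-1,0],"spin": 0},{"gripper": 1,"linear": [0,-1,0],"spin": 0},{"gripper": 1,"linear": [0,-1,0],"spin": 0},{"gripper": 1,"linear": [0,-1,0],"spin": 0},{"gripper": 1,"linear": [0,-1,0],"spin": 0},{"gripper": 1,"linear": [0,0,0],"spin": 0},{"gripper": 1,"linear": [0,0,0],"spin": 0}]}}

```text
time: 4.37
tool_pos: [0.6088, -0.2616, 0.096]
orientation: [-1.291, 1.071, -1.073]
force: [-0.8, -0.1, -1.2]
grip_width: 0.159
```

```bash
python3 -c "
from h import *
plan(.4352,-.2174,.096,-.217)"
```

```text
t 4.37 p [ 0.6088 -0.2616  0.096 ] yaw 0.185 F [-0.8 -0.1 -1.2] g 1.35 | lin cm [ -7.53  -0.02 -16.26] spin 0.402 down [ 0.001 -0.001 -1.   ]
```

>>> {"api": "move_arm", "payload": {"rows": [{"gripper": 1,"linear": [-1.3,0,-2.7],"spin": 0},{"gripper": 1,"linear": [-1.3,0,-2.7],"spin": 0},{"gripper": 1,"linear": [-1.3,0,-2.7],"spin": 0},{"gripper": 1,"linear": [-1.2,0,-2.7],"spin": 0},{"gripper": 1,"linear": [-1.2,0,-2.7],"spin": 0},{"gripper": 1,"linear": [-1.2,0,-2.7],"spin": 0},{"gripper": 1,"linear": [0,0,0],"spin": 0.1},{"gripper": 1,"linear": [0,0,0],"spin": 0.1},{"gripper": 1,"linear": [0,0,0],"spin": 0.1},{"gripper": 1,"linear": [0,0,0],"spin": 0.1}]}}

```text
time: 5.2
tool_pos: [0.4354, -0.2174, 0.0949]
orientation: [-1.097, 1.37, -1.369]
force: [-0.1, 0.2, -1.3]
grip_width: 0.155
```

>>> {"api": "move_arm", "payload": {"rows": [{"gripper": 1,"linear": [0,0,0],"spin": 0},{"gripper": 1,"linear": [0,0,0],"spin": 0},{"gripper": 1,"linear": [0,0,0],"spin": 0},{"gripper": 1,"linear": [0,0,0],"spin": 0},{"gripper": 1,"linear": [0,0,0],"spin": 0},{"gripper": 1,"linear": [0,0,0],"spin": 0},{"gripper": 1,"linear": [0,0,0],"spin": 0},{"gripper": 1,"linear": [0,0,0],"spin": 0},{"gripper": 1,"linear": [0,0,0],"spin": 0},{"gripper": 1,"linear": [0,0,0],"spin": 0}]}}

```text
time: 6.03
tool_pos: [0.4357, -0.2175, 0.0953]
orientation: [-1.1, 1.366, -1.366]
force: [0.4, 0.5, -1.0]
grip_width: 0.152
```

```bash
cat >> h.py <<'E'
def shot(n):
    from plant import state,get_image
    s=state();d=get_image("wrist");np.savez(f"pics/{n}.npz",**d,tool_pos=s["tool_pos"],orientation=s["orientation"]);cv2.imwrite(f"pics/{n}.png",cv2.resize(d["img"],(768,576),interpolation=cv2.INTER_CUBIC))
E
python3 -c "
from h import *
plan(.4352,-.2174,.096,-.217)
shot('w2')"
```

```text
t 6.03 p [ 0.4357 -0.2175  0.0953] yaw -0.215 F [ 0.4  0.5 -1. ] g 1.3 | lin cm [ 0.   -0.07 -0.05] spin 0.002 down [ 0. -0. -1.]
```

View pics/w2.png

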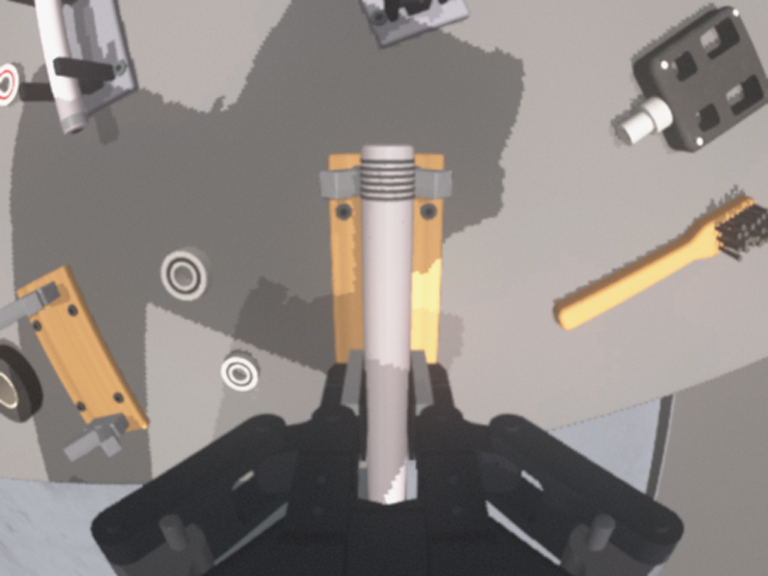

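Pixels in the 768 view:
- **Held rod:** far end (388,148), near end (388,502)
- **Rest plate:** far corners (331,155) and (444,155), symmetric about the rod

Next is the offset along the axis.

```bash
cat >> h.py <<'E'
def tool(d,uv,z):  # points in tool frame (cm), uv in 768 picture
    R=Ro.from_rotvec(d["orientation"]).as_matrix()
    uv=(np.atleast_2d(uv)+.5)/1.5-.5
    return ((wback(d,d,uv,z)-d["tool_pos"])@R*100).round(2)
E
python3 -c "
from h import *
d=np.load('pics/w2.npz');z=d['tool_pos'][2]
print(tool(d,[(388,146),(388,502)],z+.0165))
print(tool(d,[(331,155),(444,155),(331,180),(438,360)],.008))
print(tool(d,[(321,172),(452,170),(324,198),(450,196)],.049))
"
```

```text
[[ 0.02 -1.65  7.9 ]
 [ 0.03 -1.65 -5.54]]
[[-2.89  8.73  7.18]
 [ 2.92  8.73  7.18]
 [-2.92  8.73  5.87]
 [ 3.01  8.73 -4.61]]
[[-2.83  4.63  6.65]
 [ 2.76  4.63  6.74]
 [-2.73  4.63  5.52]
 [ 2.7   4.63  5.61]]
```

>>> {"api": "move_arm", "payload": {"rows": [{"gripper": 1,"linear": [0,0.2,-0.6],"spin": 0},{"gripper": 1,"linear": [0,1,0],"spin": 0},{"gripper": 1,"linear": [0,1,0],"spin": 0},{"gripper": 1,"linear": [0,1,0],"spin": 0},{"gripper": 1,"linear": [0,1,0],"spin": 0},{"gripper": 1,"linear": [0,1,0],"spin": 0},{"gripper": 1,"linear": [0,0.5,0],"spin": 0},{"gripper": 1,"linear": [0,0,0],"spin": 0},{"gripper": 1,"linear": [0,0,0],"spin": 0},{"gripper": 1,"linear": [0,0,0],"spin": 0}]}}

```text
time: 6.92
tool_pos: [0.4299, -0.2163, 0.0385]
orientation: [-1.1, 1.366, -1.366]
force: [0.6, 0.1, -0.7]
grip_width: 0.156
```

```bash
python3 -c "
from h import *
plan(.4352,-.2174,.0215,-.217)
shot('w3')"
```

```text
t 6.92 p [ 0.4299 -0.2163  0.0385] yaw -0.215 F [ 0.6  0.1 -0.7] g 1.33 | lin cm [-0.    1.7   0.54] spin 0.002 down [ 0. -0. -1.]
```

View pics/w3.png

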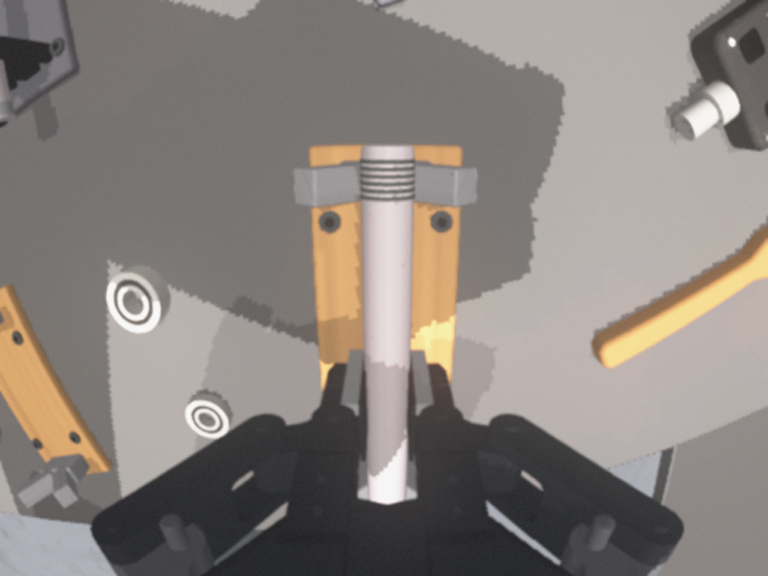

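```bash
python3 -c "
from h import *
d=np.load('pics/w3.npz');z=d['tool_pos'][2]
print(tool(d,[(388,146)],z+.0165),tool(d,[(388,146)],z+.024))
print(tool(d,[(310,148),(461,147),(321,385),(450,385)],.008))
print(tool(d,[(294,168),(477,168),(297,205),(475,204)],.049))
"
```

```text
[[ 0.02 -1.65  7.9 ]] [[ 0.01 -2.4   7.93]]
[[-3.    3.06  7.75]
 [ 2.86  3.06  7.78]
 [-3.06  3.05 -2.79]
 [ 2.89  3.05 -2.79]]
[[-2.81 -1.04  7.28]
 [ 2.69 -1.04  7.27]
 [-2.76 -1.04  6.14]
 [ 2.67 -1.04  6.17]]
```

>>> {"api": "move_arm", "payload": {"rows": [{"gripper": 1,"linear": [-0.05,0.3,-0.1],"spin": 0},{"gripper": 1,"linear": [0,0.3,0],"spin": 0},{"gripper": 1,"linear": [0,0.3,0],"spin": 0},{"gripper": 1,"linear": [0,0.3,0],"spin": 0},{"gripper": 1,"linear": [0,0.3,0],"spin": 0},{"gripper": 1,"linear": [0,0.2,0],"spin": 0},{"gripper": 1,"linear": [0,0,0],"spin": 0},{"gripper": 1,"linear": [0,0,0],"spin": 0},{"gripper": 1,"linear": [0,0,0],"spin": 0},{"gripper": 1,"linear": [0,0,0],"spin": 0}]}}

```text
time: 7.8
tool_pos: [0.4289, -0.2155, 0.0215]
orientation: [-1.1, 1.366, -1.366]
force: [-1.2, 0.3, 6.2]
grip_width: 0.155
```

>>> {"api": "move_arm", "payload": {"rows": [{"gripper": 4,"linear": [0,0,0],"spin": 0},{"gripper": 4,"linear": [0,0,0],"spin": 0},{"gripper": 4,"linear": [0,0,0],"spin": 0},{"gripper": 4,"linear": [0,0,0],"spin": 0},{"gripper": 4,"linear": [0,0,0],"spin": 0},{"gripper": 4,"linear": [0,0,0],"spin": 0},{"gripper": 4,"linear": [0,0,0],"spin": 0},{"gripper": 4,"linear": [0,-1,0],"spin": 0},{"gripper": 4,"linear": [0,-1,0],"spin": 0},{"gripper": 4,"linear": [0,-1,0],"spin": 0}]}}

```text
time: 8.63
tool_pos: [0.4289, -0.2155, 0.0524]
orientation: [-1.1, 1.366, -1.366]
force: [-0.5, -0.6, -0.2]
grip_width: 0.466
```

>>> {"api": "move_arm", "payload": {"rows": [{"gripper": 5,"linear": [0,-2,0],"spin": 0},{"gripper": 5,"linear": [0,-2,0],"spin": 0},{"gripper": 5,"linear": [0,-2,0],"spin": 0},{"gripper": 5,"linear": [0,-2,0],"spin": 0},{"gripper": 5,"linear": [0,-2,0],"spin": 0},{"gripper": 5,"linear": [0,0,0],"spin": 0},{"gripper": 5,"linear": [0,0,0],"spin": 0},{"gripper": 5,"linear": [0,0,0],"spin": 0},{"gripper": 5,"linear": [0,0,0],"spin": 0},{"gripper": 5,"linear": [0,0,0],"spin": 0}]}}

```text
time: 9.47
tool_pos: [0.4286, -0.2153, 0.1507]
orientation: [-1.1, 1.367, -1.365]
force: [0.7, 0.5, -0.1]
grip_width: 0.585
```

```bash
python3 -c "
from h import *
plan(.631,-.076,.15,.08)
shot('w4')"
```

```text
t 9.47 p [ 0.4286 -0.2153  0.1507] yaw -0.215 F [ 0.7  0.5 -0.1] g 4.99 | lin cm [-17.93   0.06  16.79] spin -0.295 down [-0.001  0.001 -1.   ]
```

View pics/w4.png

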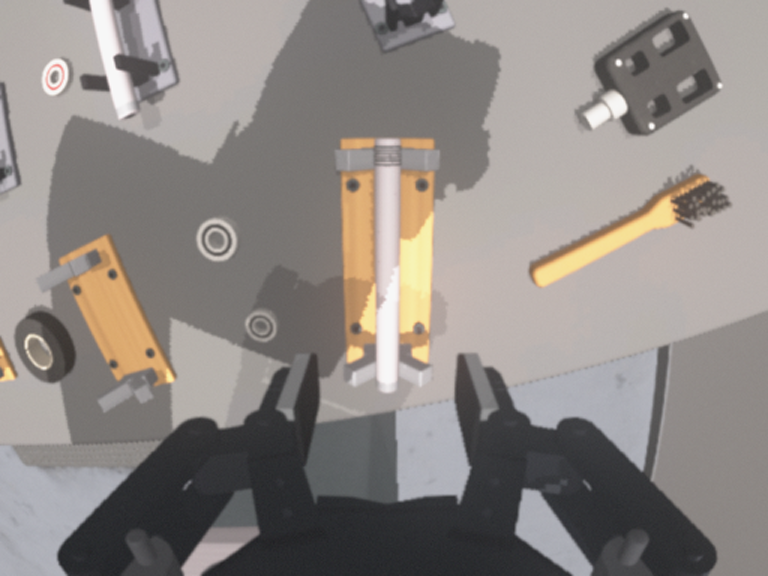

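The long axle is seated: it lies symmetric in both Vs and flush with the plate end at (388,140). The medium axle is next.

>>> {"api": "move_arm", "payload": {"rows": [{"gripper": 5,"linear": [-2.2,0,2.1],"spin": 0},{"gripper": 5,"linear": [-2.2,0,2.1],"spin": 0},{"gripper": 5,"linear": [-2.2,0,2.1],"spin": 0},{"gripper": 5,"linear": [-2.2,0,2.1],"spin": 0},{"gripper": 5,"linear": [-2.2,0,2.1],"spin": 0},{"gripper": 5,"linear": [-2.3,0,2.1],"spin": 0},{"gripper": 5,"linear": [-2.3,0,2.1],"spin": 0},{"gripper": 5,"linear": [-2.3,0,2.1],"spin": -0.1},{"gripper": 5,"linear": [0,0,0],"spin": -0.1},{"gripper": 5,"linear": [0,0,0],"spin": -0.095}]}}

```text
time: 10.35
tool_pos: [0.632, -0.0751, 0.15]
orientation: [-1.25, 1.146, -1.144]
force: [-0.8, -0.0, 0.6]
grip_width: 0.589
```

>>> {"api": "move_arm", "payload": {"rows": [{"gripper": 5,"linear": [0,2,0],"spin": 0},{"gripper": 5,"linear": [0,2,0],"spin": 0},{"gripper": 5,"linear": [0,2,0],"spin": 0},{"gripper": 5,"linear": [0,0,0],"spin": 0},{"gripper": 5,"linear": [0,0,0],"spin": 0},{"gripper": 5,"linear": [0,0,0],"spin": 0},{"gripper": 5,"linear": [0,0,0],"spin": 0},{"gripper": 5,"linear": [0,0,0],"spin": 0},{"gripper": 5,"linear": [0,0,0],"spin": 0},{"gripper": 5,"linear": [0,0,0],"spin": 0}]}}

```text
time: 11.18
tool_pos: [0.6315, -0.0766, 0.0919]
orientation: [-1.245, 1.149, -1.151]
force: [-0.2, -0.5, 0.3]
grip_width: 0.586
```

```bash
python3 -c "
from h import *
plan(.631,-.076,.021,.08)
shot('w5')"
```

```text
t 11.18 p [ 0.6315 -0.0766  0.0919] yaw 0.08 F [-0.2 -0.5  0.3] g 5.01 | lin cm [-0.06  7.09 -0.05] spin -0.0 down [ 0.001 -0.    -1.   ]
```

View pics/w5.png

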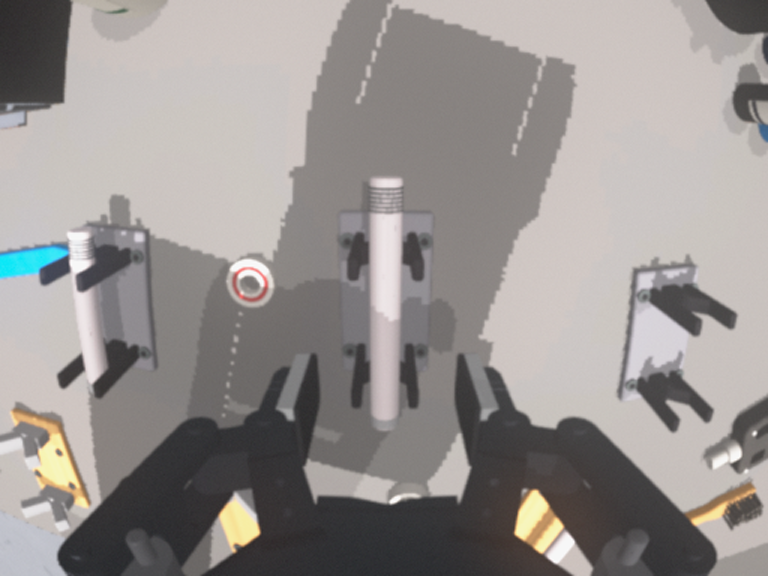

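The medium axle runs (386,180) to (385,428), centred between the fingers. The short axle is at (82,235) to (97,383).

```bash
python3 -c "
from h import *
d=np.load('pics/w5.npz')
print(tool(d,[(386,180),(385,428)],.040))
P=wback(d,d,(np.array([(97,383),(82,235)])+.5)/1.5-.5,.04);v=P[1]-P[0];print(P.mean(0).round(4),np.linalg.norm(v),v[1]/v[0])
"
```

```text
[[-0.1   5.2   6.23]
 [-0.16  5.19 -6.91]]
[0.6136 0.0929 0.04  ] 0.09299017099678562 -0.08164110334538306
```

>>> {"api": "move_arm", "payload": {"rows": [{"gripper": 5,"linear": [-0.05,1,-0.1],"spin": 0},{"gripper": 5,"linear": [0,1,0],"spin": 0},{"gripper": 5,"linear": [0,1,0],"spin": 0},{"gripper": 5,"linear": [0,1,0],"spin": 0},{"gripper": 5,"linear": [0,1,0],"spin": 0},{"gripper": 5,"linear": [0,1,0],"spin": 0},{"gripper": 5,"linear": [0,0.7,0],"spin": 0},{"gripper": 5,"linear": [0,0.4,0],"spin": 0},{"gripper": 5,"linear": [0,0,0],"spin": 0},{"gripper": 3,"linear": [0,0,0],"spin": 0}]}}

```text
time: 12.07
tool_pos: [0.6303, -0.0761, 0.0202]
orientation: [-1.246, 1.15, -1.15]
force: [0.5, 0.2, -1.0]
grip_width: 0.458
```

>>> {"api": "move_arm", "payload": {"rows": [{"gripper": 1,"linear": [0,0,0],"spin": 0},{"gripper": 1,"linear": [0,0,0],"spin": 0},{"gripper": 1,"linear": [0,0,0],"spin": 0},{"gripper": 1,"linear": [0,0,0],"spin": 0},{"gripper": 1,"linear": [0,0,0],"spin": 0},{"gripper": 1,"linear": [0,0,0],"spin": 0},{"gripper": 1,"linear": [0,0,0],"spin": 0},{"gripper": 1,"linear": [0,0,0],"spin": 0},{"gripper": 1,"linear": [0,0,0],"spin": 0},{"gripper": 1,"linear": [0,0,0],"spin": 0}]}}

```text
time: 12.9
tool_pos: [0.6305, -0.0758, 0.0209]
orientation: [-1.245, 1.15, -1.151]
force: [-0.6, 4.2, 6.7]
grip_width: 0.152
```

>>> {"api": "move_arm", "payload": {"rows": [{"gripper": 1,"linear": [0,-0.5,0],"spin": 0},{"gripper": 1,"linear": [0,-1,0],"spin": 0},{"gripper": 1,"linear": [0,-1,0],"spin": 0},{"gripper": 1,"linear": [0,-1,0],"spin": 0},{"gripper": 1,"linear": [0,-1,0],"spin": 0},{"gripper": 1,"linear": [0,-1,0],"spin": 0},{"gripper": 1,"linear": [0,-1,0],"spin": 0},{"gripper": 1,"linear": [0,-1,0],"spin": 0},{"gripper": 1,"linear": [0,0,0],"spin": 0},{"gripper": 1,"linear": [0,0,0],"spin": 0}]}}

```text
time: 13.73
tool_pos: [0.6304, -0.0761, 0.0959]
orientation: [-1.245, 1.149, -1.151]
force: [-0.0, 0.5, -1.9]
grip_width: 0.154
```

```bash
python3 -c "
from h import *
plan(.428,.010,.06,.076)"
```

```text
t 13.73 p [ 0.6304 -0.0761  0.0959] yaw 0.08 F [-0.   0.5 -1.9] g 1.32 | lin cm [-10.2    3.57 -19.49] spin 0.004 down [ 0.001 -0.    -1.   ]
```

>>> {"api": "move_arm", "payload": {"rows": [{"gripper": 1,"linear": [-1.5,0,-2.8],"spin": 0},{"gripper": 1,"linear": [-1.5,0,-2.8],"spin": 0},{"gripper": 1,"linear": [-1.5,0,-2.8],"spin": 0},{"gripper": 1,"linear": [-1.5,0,-2.8],"spin": 0},{"gripper": 1,"linear": [-1.4,0,-2.8],"spin": 0},{"gripper": 1,"linear": [-1.4,0,-2.8],"spin": 0},{"gripper": 1,"linear": [-1.4,0,-2.6],"spin": 0.004},{"gripper": 1,"linear": [0,0,0],"spin": 0},{"gripper": 1,"linear": [0,1.5,0],"spin": 0},{"gripper": 1,"linear": [0,1.5,0],"spin": 0}]}}

```text
time: 14.57
tool_pos: [0.429, 0.0102, 0.0653]
orientation: [-1.243, 1.151, -1.154]
force: [0.9, 0.6, -0.9]
grip_width: 0.157
```

>>> {"api": "move_arm", "payload": {"rows": [{"gripper": 1,"linear": [0,0.5,0],"spin": 0},{"gripper": 1,"linear": [0,0,0],"spin": 0},{"gripper": 1,"linear": [0,0,0],"spin": 0},{"gripper": 1,"linear": [0,0,0],"spin": 0},{"gripper": 1,"linear": [0,0,0],"spin": 0},{"gripper": 1,"linear": [0,0,0],"spin": 0},{"gripper": 1,"linear": [0,0,0],"spin": 0},{"gripper": 1,"linear": [0,0,0],"spin": 0},{"gripper": 1,"linear": [0,0,0],"spin": 0},{"gripper": 1,"linear": [0,0,0],"spin": 0}]}}

```text
time: 15.4
tool_pos: [0.4287, 0.0101, 0.0604]
orientation: [-1.244, 1.153, -1.153]
force: [0.2, -0.5, -2.1]
grip_width: 0.16
```

```bash
python3 -c "
from h import *
plan(.428,.010,.021,.076)
shot('w6')"
```

```text
t 15.4 p [0.4287 0.0101 0.0604] yaw 0.076 F [ 0.2 -0.5 -2.1] g 1.36 | lin cm [ 0.    3.94 -0.08] spin -0.0 down [ 0. -0. -1.]
```

View pics/w6.png

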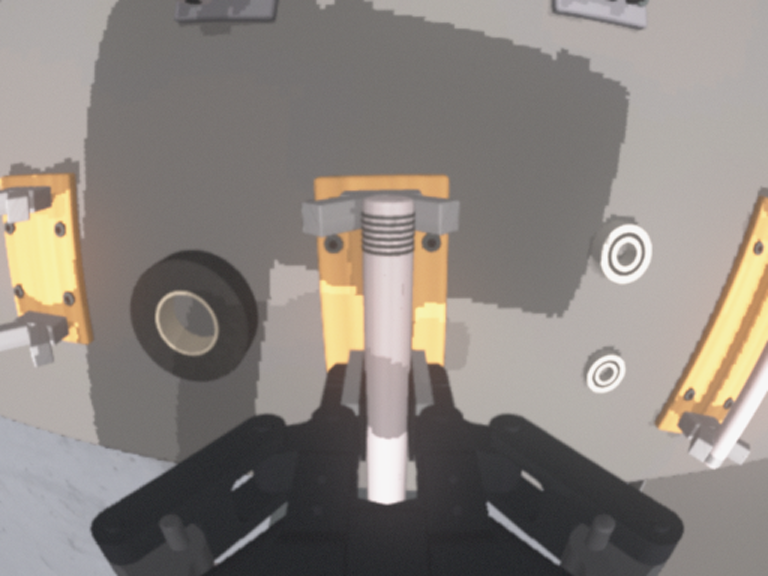

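The plate's far corners are (316,178) and (449,177), the V rims (303,203) and (459,203), and the rod's far end (389,198).

```bash
python3 -c "
from h import *
d=np.load('pics/w6.npz');z=d['tool_pos'][2]
print(tool(d,[(389,198),(388,360)],z+.017),tool(d,[(388,197)],z+.024))
print(tool(d,[(316,178),(449,177),(327,370),(445,365)],.008))
print(tool(d,[(303,203),(459,201),(305,236),(458,232)],.049))
"
```

```text
[[ 0.   -1.7   6.43]
 [-0.02 -1.7   1.22]] [[-0.03 -2.4   6.56]]
[[-3.19  5.24  6.35]
 [ 2.68  5.24  6.39]
 [-3.11  5.23 -3.25]
 [ 2.88  5.24 -2.95]]
[[-3.03  1.14  5.87]
 [ 2.49  1.14  5.93]
 [-3.01  1.14  4.67]
 [ 2.49  1.14  4.81]]
```

>>> {"api": "move_arm", "payload": {"rows": [{"gripper": 1,"linear": [-0.2,0.5,-0.1],"spin": 0},{"gripper": 1,"linear": [0,1,0],"spin": 0},{"gripper": 1,"linear": [0,0.7,0],"spin": 0},{"gripper": 1,"linear": [0,0.5,0],"spin": 0},{"gripper": 1,"linear": [0,0.5,0],"spin": 0},{"gripper": 1,"linear": [0,0.4,0],"spin": 0},{"gripper": 1,"linear": [0,0.3,0],"spin": 0},{"gripper": 1,"linear": [0,0,0],"spin": 0},{"gripper": 1,"linear": [0,0,0],"spin": 0},{"gripper": 1,"linear": [0,0,0],"spin": 0}]}}

```text
time: 16.28
tool_pos: [0.4277, 0.0119, 0.0213]
orientation: [-1.244, 1.153, -1.153]
force: [0.1, -3.1, 0.3]
grip_width: 0.159
```

>>> {"api": "move_arm", "payload": {"rows": [{"gripper": 4,"linear": [0,0,0],"spin": 0},{"gripper": 4,"linear": [0,0,0],"spin": 0},{"gripper": 4,"linear": [0,0,0],"spin": 0},{"gripper": 4,"linear": [0,0,0],"spin": 0},{"gripper": 4,"linear": [0,0,0],"spin": 0},{"gripper": 4,"linear": [0,0,0],"spin": 0},{"gripper": 4,"linear": [0,0,0],"spin": 0},{"gripper": 4,"linear": [0,-1,0],"spin": 0},{"gripper": 4,"linear": [0,-1,0],"spin": 0},{"gripper": 4,"linear": [0,-1,0],"spin": 0}]}}

```text
time: 17.12
tool_pos: [0.4274, 0.0121, 0.0515]
orientation: [-1.245, 1.154, -1.153]
force: [0.3, 0.3, 0.9]
grip_width: 0.466
```

>>> {"api": "move_arm", "payload": {"rows": [{"gripper": 5,"linear": [0,-2,0],"spin": 0},{"gripper": 5,"linear": [0,-2,0],"spin": 0},{"gripper": 5,"linear": [0,-2,0],"spin": 0},{"gripper": 5,"linear": [0,-2,0],"spin": 0},{"gripper": 5,"linear": [0,-2,0],"spin": 0},{"gripper": 5,"linear": [0,0,0],"spin": 0},{"gripper": 5,"linear": [0,0,0],"spin": 0},{"gripper": 5,"linear": [0,0,0],"spin": 0},{"gripper": 5,"linear": [0,0,0],"spin": 0},{"gripper": 5,"linear": [0,0,0],"spin": 0}]}}

```text
time: 17.95
tool_pos: [0.4272, 0.0121, 0.1504]
orientation: [-1.245, 1.155, -1.152]
force: [0.8, 0.6, -0.2]
grip_width: 0.584
```

```bash
python3 -c "
from h import *
plan(.615,.0926,.15,-.04)
shot('w7')"
```

```text
t 17.95 p [0.4272 0.0121 0.1504] yaw 0.076 F [ 0.8  0.6 -0.2] g 4.99 | lin cm [-6.610e+00  1.000e-02  1.933e+01] spin 0.116 down [-0.002  0.    -1.   ]
```

View pics/w7.png

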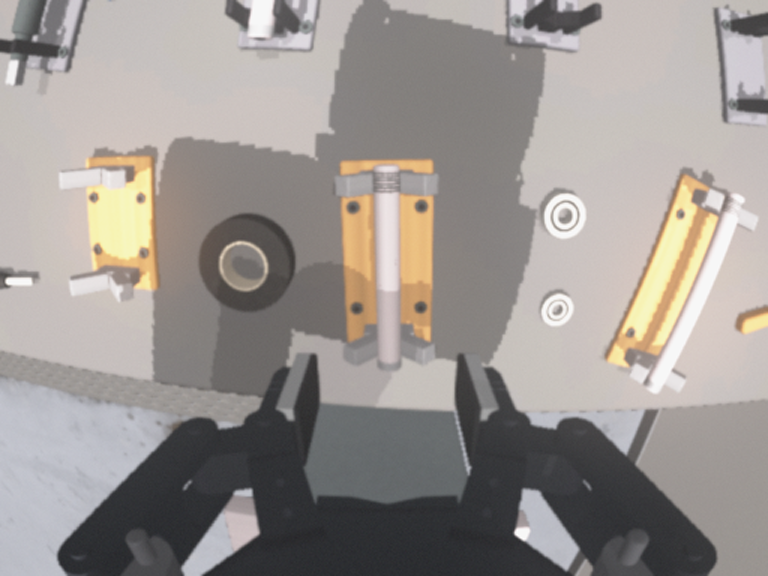

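The medium axle lies in both Vs, from (387,167) to (389,369). I'll check its centring numerically, and measure the short rest (plate corners (87,158), (153,155), (157,289)).

```bash
python3 -c "
from h import *
d=np.load('pics/w7.npz')
print(tool(d,[(387,167),(389,369)],.040))
print(tool(d,[(341,160),(433,160),(348,340),(433,340)],.008))
print(tool(d,[(335,177),(438,174),(338,197),(437,192),(345,345),(434,344),(349,361),(433,360)],.049))
P=wback(d,d,(np.array([(87,158),(153,155),(157,289)])+.5)/1.5-.5,.008);print(P,P[[0,2]].mean(0),P[1]-P[2])
d=np.load('pics/w4.npz')
print('long',tool(d,[(387,140),(387,390)],.040),tool(d,[(341,139),(434,139)],.008),tool(d,[(336,150),(440,150),(345,368),(431,367),(348,384),(428,383)],.049))
"
```

```text
[[-0.05 11.03  6.36]
 [ 0.08 11.05 -6.55]]
[[-2.98 14.23  6.6 ]
 [ 2.88 14.23  6.6 ]
 [-2.85 14.25 -6.02]
 [ 3.25 14.25 -6.03]]
[[-2.91 10.13  5.91]
 [ 2.75 10.13  6.07]
 [-2.77 10.14  4.78]
 [ 2.71 10.13  5.06]
 [-2.65 10.15 -4.32]
 [ 2.85 10.15 -4.25]
 [-2.44 10.15 -5.45]
 [ 2.84 10.15 -5.39]]
[[0.49119231 0.24113316 0.008     ]
 [0.49162404 0.18056814 0.008     ]
 [0.39216828 0.18318035 0.008     ]] [0.4416803  0.21215676 0.008     ] [ 0.09945577 -0.00261221  0.        ]
long [[-1.000e-02  1.106e+01  7.890e+00]
 [-1.000e-02  1.108e+01 -8.230e+00]] [[-2.92 14.26  7.94]
 [ 2.96 14.26  7.94]] [[-2.79 10.16  7.39]
 [ 2.88 10.16  7.39]
 [-2.68 10.18 -6.  ]
 [ 2.77 10.18 -5.92]
 [-2.54 10.18 -7.2 ]
 [ 2.63 10.18 -7.13]]
```

>>> {"api": "move_arm", "payload": {"rows": [{"gripper": 5,"linear": [-1.1,0,3.2],"spin": 0},{"gripper": 5,"linear": [-1.1,0,3.2],"spin": 0},{"gripper": 5,"linear": [-1.1,0,3.2],"spin": 0},{"gripper": 5,"linear": [-1.1,0,3.2],"spin": 0},{"gripper": 5,"linear": [-1.1,0,3.2],"spin": 0},{"gripper": 5,"linear": [-1.1,0,3.2],"spin": 0},{"gripper": 5,"linear": [0,2,0],"spin": 0.116},{"gripper": 5,"linear": [0,2,0],"spin": 0},{"gripper": 5,"linear": [0,2,0],"spin": 0},{"gripper": 5,"linear": [0,0,0],"spin": 0}]}}

```text
time: 18.83
tool_pos: [0.6121, 0.0924, 0.0869]
orientation: [-1.195, 1.243, -1.236]
force: [0.1, 0.7, -0.8]
grip_width: 0.587
```

```bash
python3 -c "
from h import *
plan(.615,.0926,.021,-.04)
shot('w8')"
```

```text
t 18.83 p [0.6121 0.0924 0.0869] yaw -0.04 F [ 0.1  0.7 -0.8] g 5.01 | lin cm [-0.04  6.59  0.33] spin -0.0 down [-0.007 -0.    -1.   ]
```

View pics/w8.png

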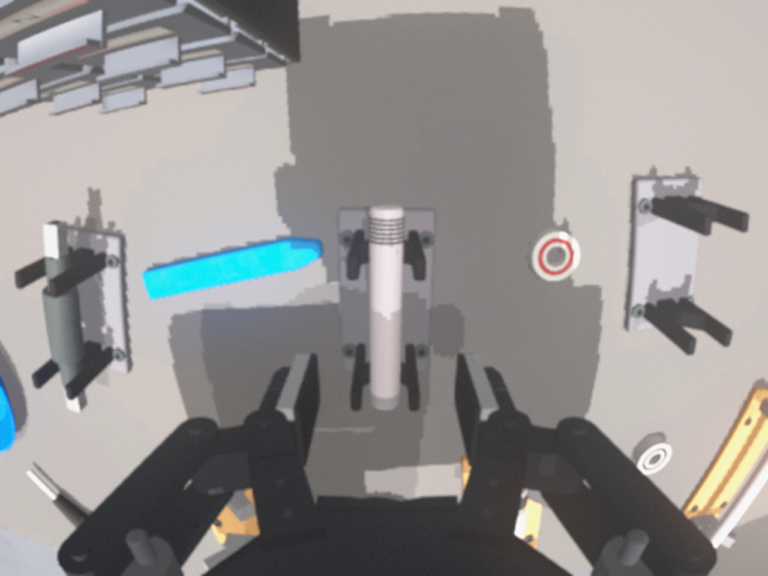

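The long and medium axles are centred within about 3 mm. The short axle runs (386,207) to (385,408) and is centred between the fingers, so I'll descend.

```bash
python3 -c "
from h import *
d=np.load('pics/w8.npz')
print(tool(d,[(387,208),(385,405)],.040))"
```

```text
[[-0.04  4.66  5.06]
 [-0.14  4.73 -5.04]]
```

>>> {"api": "move_arm", "payload": {"rows": [{"gripper": 5,"linear": [-0.05,1,0],"spin": 0},{"gripper": 5,"linear": [0,1,0],"spin": 0},{"gripper": 5,"linear": [0,1,0],"spin": 0},{"gripper": 5,"linear": [0,1,0],"spin": 0},{"gripper": 5,"linear": [0,1,0],"spin": 0},{"gripper": 5,"linear": [0,0.7,0],"spin": 0},{"gripper": 5,"linear": [0,0.5,0],"spin": 0},{"gripper": 5,"linear": [0,0.3,0],"spin": 0},{"gripper": 5,"linear": [0,0,0],"spin": 0},{"gripper": 3,"linear": [0,0,0],"spin": 0}]}}

```text
time: 19.72
tool_pos: [0.6142, 0.0929, 0.0263]
orientation: [-1.19, 1.239, -1.239]
force: [0.7, 0.3, 0.1]
grip_width: 0.466
```

>>> {"api": "move_arm", "payload": {"rows": [{"gripper": 1,"linear": [0,0,0],"spin": 0},{"gripper": 1,"linear": [0,0,0],"spin": 0},{"gripper": 1,"linear": [0,0,0],"spin": 0},{"gripper": 1,"linear": [0,0,0],"spin": 0},{"gripper": 1,"linear": [0,0,0],"spin": 0},{"gripper": 1,"linear": [0,0,0],"spin": 0},{"gripper": 1,"linear": [0,0,0],"spin": 0},{"gripper": 1,"linear": [0,0,0],"spin": 0},{"gripper": 1,"linear": [0,0,0],"spin": 0},{"gripper": 1,"linear": [0,0,0],"spin": 0}]}}

```text
time: 20.55
tool_pos: [0.6143, 0.0929, 0.0268]
orientation: [-1.189, 1.238, -1.239]
force: [-0.6, -0.1, 5.8]
grip_width: 0.155
```

>>> {"api": "move_arm", "payload": {"rows": [{"gripper": 1,"linear": [0,-0.5,0],"spin": 0},{"gripper": 1,"linear": [0,-1,0],"spin": 0},{"gripper": 1,"linear": [0,-1,0],"spin": 0},{"gripper": 1,"linear": [0,-1,0],"spin": 0},{"gripper": 1,"linear": [0,-1,0],"spin": 0},{"gripper": 1,"linear": [0,-1,0],"spin": 0},{"gripper": 1,"linear": [0,-1,0],"spin": 0},{"gripper": 1,"linear": [0,-1,0],"spin": 0},{"gripper": 1,"linear": [0,0,0],"spin": 0},{"gripper": 1,"linear": [0,0,0],"spin": 0}]}}

```text
time: 21.38
tool_pos: [0.6142, 0.0929, 0.1019]
orientation: [-1.189, 1.238, -1.239]
force: [0.3, -1.0, -0.9]
grip_width: 0.155
```

```bash
python3 -c "
from h import *
plan(.443,.212,.06,-.022)"
```

```text
t 21.38 p [0.6142 0.0929 0.1019] yaw -0.04 F [ 0.3 -1.  -0.9] g 1.32 | lin cm [-11.21   4.17 -17.59] spin -0.018 down [ 0.001 -0.    -1.   ]
```

>>> {"api": "move_arm", "payload": {"rows": [{"gripper": 1,"linear": [-1.6,0,-2.5],"spin": -0.018},{"gripper": 1,"linear": [-1.6,0,-2.5],"spin": 0},{"gripper": 1,"linear": [-1.6,0,-2.5],"spin": 0},{"gripper": 1,"linear": [-1.6,0,-2.5],"spin": 0},{"gripper": 1,"linear": [-1.6,0,-2.5],"spin": 0},{"gripper": 1,"linear": [-1.6,0,-2.5],"spin": 0},{"gripper": 1,"linear": [-1.6,0,-2.5],"spin": 0},{"gripper": 1,"linear": [0,0,0],"spin": 0},{"gripper": 1,"linear": [0,1.5,0],"spin": 0},{"gripper": 1,"linear": [0,1.5,0],"spin": 0}]}}

```text
time: 22.22
tool_pos: [0.442, 0.2096, 0.0712]
orientation: [-1.198, 1.224, -1.225]
force: [-0.3, 0.3, -0.8]
grip_width: 0.154
```

>>> {"api": "move_arm", "payload": {"rows": [{"gripper": 1,"linear": [0,0.5,0],"spin": 0},{"gripper": 1,"linear": [0,0,0],"spin": 0},{"gripper": 1,"linear": [0,0,0],"spin": 0},{"gripper": 1,"linear": [0,0,0],"spin": 0},{"gripper": 1,"linear": [0,0,0],"spin": 0},{"gripper": 1,"linear": [0,0,0],"spin": 0},{"gripper": 1,"linear": [0,0,0],"spin": 0},{"gripper": 1,"linear": [0,0,0],"spin": 0},{"gripper": 1,"linear": [0,0,0],"spin": 0},{"gripper": 1,"linear": [0,0,0],"spin": 0}]}}

```text
time: 23.05
tool_pos: [0.4419, 0.2092, 0.0663]
orientation: [-1.199, 1.225, -1.226]
force: [-0.5, -0.4, -0.8]
grip_width: 0.151
```

```bash
python3 -c "
from h import *
plan(.443,.212,.027,-.022)
shot('w9')"
```

```text
t 23.05 p [0.4419 0.2092 0.0663] yaw -0.022 F [-0.5 -0.4 -0.8] g 1.29 | lin cm [-0.28  3.93  0.1 ] spin -0.0 down [ 0. -0. -1.]
```

View pics/w9.png

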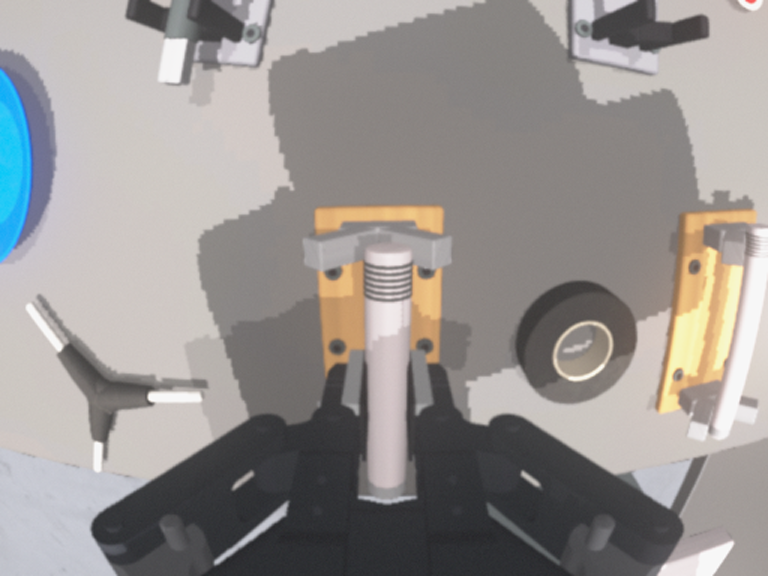

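The plate's far corners are (316,209) and (443,208), the V rims (304,237) and (451,236), and the rod's far end (388,246).

```bash
python3 -c "
from h import *
d=np.load('pics/w9.npz');z=d['tool_pos'][2]
print(tool(d,[(388,246),(387,360)],z+.0115),tool(d,[(388,245)],z+.019))
print(tool(d,[(316,209),(443,208),(324,362),(439,360)],.008))
print(tool(d,[(304,237),(451,236),(306,267),(451,264)],.049))
"
```

```text
[[-0.01 -1.15  4.86]
 [-0.04 -1.15  0.91]] [[-0.01 -1.9   5.08]]
[[-3.31  5.84  4.85]
 [ 2.53  5.84  4.88]
 [-3.32  5.83 -3.12]
 [ 2.65  5.83 -2.99]]
[[-3.15  1.74  4.48]
 [ 2.34  1.74  4.51]
 [-3.13  1.74  3.31]
 [ 2.39  1.74  3.42]]
```

>>> {"api": "move_arm", "payload": {"rows": [{"gripper": 1,"linear": [-0.35,0.5,0],"spin": 0},{"gripper": 1,"linear": [0,1,0],"spin": 0},{"gripper": 1,"linear": [0,0.7,0],"spin": 0},{"gripper": 1,"linear": [0,0.5,0],"spin": 0},{"gripper": 1,"linear": [0,0.5,0],"spin": 0},{"gripper": 1,"linear": [0,0.4,0],"spin": 0},{"gripper": 1,"linear": [0,0.35,0],"spin": 0},{"gripper": 1,"linear": [0,0,0],"spin": 0},{"gripper": 1,"linear": [0,0,0],"spin": 0},{"gripper": 1,"linear": [0,0,0],"spin": 0}]}}

```text
time: 23.93
tool_pos: [0.4419, 0.2126, 0.0268]
orientation: [-1.199, 1.225, -1.225]
force: [-0.6, -0.9, 2.3]
grip_width: 0.153
```

>>> {"api": "move_arm", "payload": {"rows": [{"gripper": 4,"linear": [0,0,0],"spin": 0},{"gripper": 4,"linear": [0,0,0],"spin": 0},{"gripper": 4,"linear": [0,0,0],"spin": 0},{"gripper": 4,"linear": [0,0,0],"spin": 0},{"gripper": 4,"linear": [0,0,0],"spin": 0},{"gripper": 4,"linear": [0,0,0],"spin": 0},{"gripper": 4,"linear": [0,0,0],"spin": 0},{"gripper": 4,"linear": [0,-1,0],"spin": 0},{"gripper": 4,"linear": [0,-1,0],"spin": 0},{"gripper": 4,"linear": [0,-1,0],"spin": 0}]}}

```text
time: 24.77
tool_pos: [0.442, 0.2127, 0.0579]
orientation: [-1.199, 1.225, -1.226]
force: [-0.2, -0.5, 0.6]
grip_width: 0.468
```

>>> {"api": "move_arm", "payload": {"rows": [{"gripper": 5,"linear": [0,-2,0],"spin": 0},{"gripper": 5,"linear": [0,-2,0],"spin": 0},{"gripper": 5,"linear": [0,-2,0],"spin": 0},{"gripper": 5,"linear": [0,-2,0],"spin": 0},{"gripper": 5,"linear": [0,-2,0],"spin": 0},{"gripper": 5,"linear": [0,0,0],"spin": 0},{"gripper": 5,"linear": [0,0,0],"spin": 0},{"gripper": 5,"linear": [0,0,0],"spin": 0},{"gripper": 5,"linear": [0,0,0],"spin": 0},{"gripper": 5,"linear": [0,0,0],"spin": 0}]}}

```text
time: 25.6
tool_pos: [0.4416, 0.2126, 0.1562]
orientation: [-1.2, 1.226, -1.225]
force: [-0.6, 0.3, 0.2]
grip_width: 0.587
```

```bash
python3 -c "
from h import *
plan(.615,.0926,.15,-.04)
shot('w10')"
```

```text
t 25.6 p [0.4416 0.2126 0.1562] yaw -0.022 F [-0.6  0.3  0.2] g 5.01 | lin cm [11.61  0.6  17.6 ] spin 0.018 down [-0.001 -0.    -1.   ]
```

View pics/w10.png

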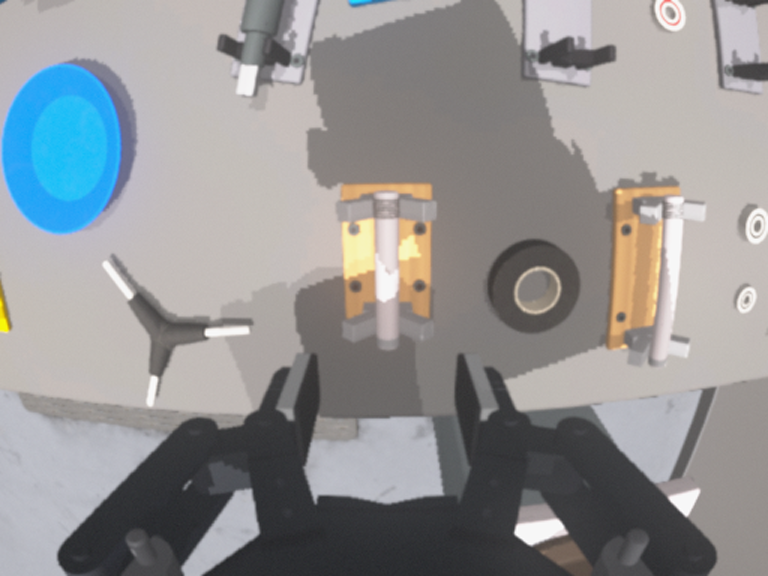

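```bash
python3 -c "
from h import *
from plant import *
d=np.load('pics/w10.npz')
print(tool(d,[(386,194),(388,347)],.040))
print(tool(d,[(341,185),(432,184)],.008))
V=tool(d,[(337,203),(436,200),(340,221),(435,218),(343,322),(434,320),(346,341),(433,338)],.049);print(V,V.mean(0))
a=get_image('top');cv2.imwrite('pics/top1.png',cv2.resize(a['img'][138:262,120:418],None,fx=2.6,fy=2.6,interpolation=cv2.INTER_CUBIC))"
```

```text
[[-0.1  11.61  4.72]
 [ 0.02 11.62 -5.22]]
[[-3.06 14.81  4.91]
 [ 2.91 14.81  4.97]]
[[-2.88 10.71  4.35]
 [ 2.74 10.71  4.52]
 [-2.74 10.71  3.3 ]
 [ 2.71 10.72  3.47]
 [-2.76 10.72 -3.02]
 [ 2.86 10.72 -2.89]
 [-2.62 10.72 -4.33]
 [ 2.85 10.72 -4.13]] [ 0.02    10.71625  0.15875]
```

View pics/top1.png

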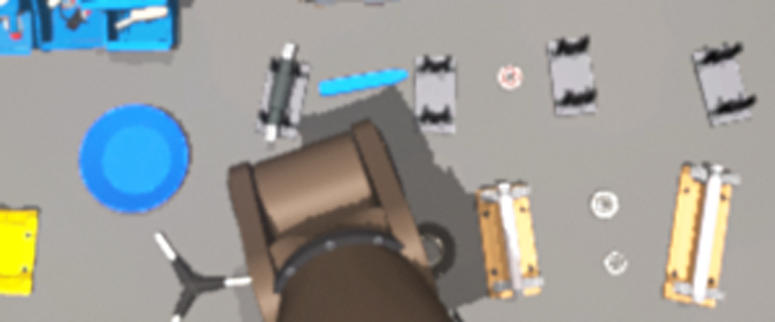

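The three axle cradles are empty, the medium and long axles sit on their rests, and the spindle hasn't moved. The short axle is off by at most about 4 mm along its rest, against 12 mm allowed.

```bash
python3 -c "
from plant import *
print(finish_job())"
```

```text
the job is handed in; nothing more can be done
None
```

All three thru-axles are on the V-block rests that match their lengths, and I handed the job in at about 26 s of the 112 s allowed. The hand-in reports no verdict, so this rests on my own checks.

- **Seating:** wrist-camera views after each release showed every axle lying straight in both Vs. Sideways offset was 2 mm or less. Lengthwise they are off-centre by about 1–4 mm, against the 12 mm allowed. I didn't measure seated height directly, but each axle was let go at the tool height expected for a seated axle.
- **Forces:** the contact forces reported at the end of each move were about 15 N or less.
- **Spindle and yellow look-alike:** the robot didn't approach or touch either. The last overhead picture shows the spindle still in its cradle and the three axle cradles empty. The arm hid the short rest in that picture, so the short axle was only checked from the wrist camera.
- **Disagreement:** the overhead and wrist cameras differed by about 3–6 mm in x. I placed each axle by comparing it with its rest in the same wrist picture, which mostly cancels that.

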